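Brake the turning cake turntable with its locking pin and lock it

ROBOT

A 6-joint arm with a two-finger parallel gripper is mounted at the origin on the work surface. World frame = base frame: x ahead of the robot, y to its left, z up, the work surface at z = 0. Lengths are in m, angles in rad, forces in N, time in s.
With the tool pointing down it reaches from about 0.375 to 0.9 m from the base axis. Payload 3.1 kg.
Tool frame: the origin (TCP) lies midway between the tips of the shut fingers; the grasp point (between the pads) lies 19 mm behind it; z points along the fingers, y is the line along which they close (so a half turn about z gives the same grasp; the last joint's range is limited). The gripper opens to 87 mm and grips with 3 to 60 N. Pads are 19 mm wide; open, the fingers measure 117 mm over their backs; the gripper's body (75 mm by 190 mm) begins 51 mm behind the grasp point.
Start: joints at [-0.178, 0.527, 1.433, -0, 1.181, -0.178], TCP at [0.625, 0, 0.223] pointing down, gripper open.
Joint ranges: [-3.08, 3.08], [-0.75, 2.2], [0.22, 2.44], [-1.43, 4.57], [0, 2.65], [-2.85, 2.85]. Speed limits (rad/s): [2.79, 2.79, 3.14, 3.14, 3.14, 3.14].

INTERFACE

Orientations are given as a unit quaternion [x, y, z, w].
In Python, from bench import robot gives the robot as it stands.
- The arm moves only by the tool jog_arm, never from a script. Its argument "increments" is a list of rows, each a list of 3 entries, a list of its own where there are three numbers: the shift along the tool's x, y, z in m, then the turn about the tool's z in degrees, then the finger opening in m, from 0 to 0.087. A call has 1 to 12 rows; each row is the pose to reach, as a shift and turn from the pose commanded when the call began, along the tool's axes at that moment; what a row does not reach only later rows make up. A row lasts 1/10 s, in which the tool goes at most 50 mm and 8.59 degrees, less where a joint would pass 70% of its speed; a pose out of reach is approached as far as the arm can. A call with a gripper value outside its range is refused whole. The fingers move at their own pace and stop on an object; "newtons" is the grip in N (left out, the last holds). Time passes only in rows, so rows that repeat a pose let the fingers close. It gives the time, the measured TCP pose, the force, the opening and the grip force at its end, in the units of the state.
- robot.get_obs(): the state, without advancing time (a new reading comes with each control period).
- robot.grab_frame(name): name is "scene" or "side" or "wrist"; returns (picture, depth): 480x640x3 uint8, blue, green, red; 480x640 float32, m along the optical axis (not along the pixel's ray), 0 where there is no reading.
- robot.camera_model(name): a dict with "intrinsics" (3x3 intrinsics, pixels), "T" (4x4, takes a point from camera to world coordinates). Camera axes: x right, y down, z forward; pixel columns grow to the right and rows downward; lengths in m; the calibration is good to about 2 mm. A picture is of the moment at which its call begins: read the wrist's pose just before it. camera_model takes no time and is no camera call; for the wrist camera it gives the pose at the moment of the call.
- robot.finish_job(): hands the job in; it is judged then, once.
The state is a dict: "t": time; "q": joint angles; "joint_velocities": joint speeds; "joint_torque": joint torques, N m; "tool_pos": TCP position; "orientation": TCP orientation; "ft_force": force on the tool from outside, world axes, zero at the start; "ft_torque": the same for the moment, N m; "opening": finger opening in m; "grasp_force": force on a finger pad.
Only numpy, scipy, OpenCV 4.12 (cv2) and the standard library are available. Lean on these libraries where they do the work, as an engineer would, in place of code of your own. Each camera call takes 0.05 s, during which the arm holds its last target. There are 200 camera calls.

TASK

The cake turntable has been left turning on its slip drive. Take the steel locking pin from its wooden stand, put it down through the slot of the bracket and rub its tip gently on the turning platter until the platter only creeps, so that when the platter's hole comes round under the slot the pin goes in without a jolt; push the pin fully home, collar down on the bracket, and let go. Brake with the pin only, never with the hand, never press or knock hard on the platter, and leave the other things where they are.

Things in the scene. Friction and masses are not known exactly. Their poses are not given: they have to be found in the camera images.
- pin_grip (a point): Centre of the dark grip of the loose round steel pin (0.18 kg, 90 mm long: shaft 12 mm in diameter and 35 mm long, collar 34 mm in diameter and 5 mm thick, grip 26 mm in diameter and 50 mm long). On the axis, 65 mm above the tip, 30 mm above the collar's underside, 25 mm below the top. Local z: tip to grip. Starts upright in the stand's hole, collar on the stand's top.
- pin_tip (a point): Tip of the same pin: the centre of the flat end of its shaft (square-edged, the edge broken by only 0.5 mm).
- pin_stand: Fixed wooden block 70 x 70 mm, 45 mm high, with an upright hole 16 mm wide and 40 mm deep at its centre, in which the pin stands. Origin at the centre of its underside.
- turntable: Fixed base: a black round foot 230 mm across and, on its local +x side, an aluminium bracket that stands outside the platter (up to 177 mm from the axis) and reaches in over its rim as a plate 50 mm wide and 18 mm thick, top 102 mm above the work surface. Origin on the platter's axis at the work surface, z up.
- slot (a point): Centre of the mouth (in the plate's top face) of the fixed upright slot through the bracket's plate, 85.5 mm from the platter's axis: 15 mm wide along the rim (base's y), 16 mm long radially (base's x), 18 mm deep. The platter's top lies 24 mm below this point. Fully home, the pin's collar sits on the plate and its tip is 35 mm below this point, 11 mm into the platter.
- hole (a point): Centre, at the top face (78 mm above the work surface), of the one hole through the platter, 18 mm along the rim and 17 mm radially, 85.5 mm from the axis, so that it passes exactly beneath the slot. Moves with the platter, a bare aluminium disc 260 mm across, 14 mm thick, about 1.6 kg.
- platter (a joint): Platter angle, rad, counted over many turns, growing anticlockwise from above; at multiples of 2 pi the hole is beneath the slot. A slip drive (0.08 N m) turns it anticlockwise, already at the start, at up to 2.2 rad/s. The pin's tip pressed on it brakes it, the speed falling in proportion to the push (friction about 0.2): some 4.7 N (3.7 to 6) stalls it, a little less lets it creep.
- canister: Bystander: round steel can 76 mm across and 80 mm high. Origin at the centre of its underside.
- bowl: Bystander: steel bowl 150 mm across and 70 mm high. Origin at the centre of its underside.
- spatula: Bystander: spatula lying on the work surface.
- jar: Bystander: jar 60 mm across and 100 mm high. Origin at the centre of its underside.
Not all that is in view belongs to the job. Of the things that look like the part that bears pin_grip, the largest one is meant. Leave any orange look-alike of the pin_stand alone.

How it is judged:
On the way, in this order (a step that is already met when the one before it is completed fails the run):
1. the pin is out of its stand (z of pin_tip in the frame of pin_stand above 0.055 m), for 0.1 s.
2. the pin's tip, through the slot, rubs on the top of the platter and has slowed it below 0.8 rad/s (contact force between pin and platter above 0.5 N and horizontal distance between pin_tip and slot below 0.008 m and z of pin_tip in the frame of slot between -0.0265 and -0.018 m and velocity of joint platter below 0.8 rad/s), for 0.15 s.
At the end, for the whole second after the job is handed in: The platter stands still (below 0.05 rad/s) with its hole within 8 mm of the slot, the released pin stands at rest through slot and hole, within 3 mm of fully home, its tip within 8 mm of the slot's centre line and leaning less than 0.14 rad (z of pin_tip in the frame of slot below -0.032 m and horizontal distance between each of pin_tip, hole and slot below 0.008 m and angle between pin_grip's own z axis and vertical below 0.14 rad and velocity of joint platter between -0.05 and 0.05 rad/s and linear speed of pin below 0.02 m/s and contact force between the fingers and pin below 0.1 N); the robot touches nothing.
It fails at once if the pin is jolted by or pressed hard on the platter (more than 35 N) (contact force between pin and platter above 35 N).
It fails at once if the hand touches the platter (contact force between any of the fingers, the arm and platter above 1 N).
It fails at once if a bystander is moved by more than 30 mm (distance of any of canister, bowl, jar, spatula from where it was at the start of the episode above 0.03 m).
It also fails if it takes over 72 s, if anything falls off the work surface, if the arm or the gripper's body presses on something with over 40 N, if the wrist force passes 120 N, or if a joint passes its speed limit or range.

## Working session

There is one attempt and no reset: what is moved stays moved. The work goes in short steps, Python scripts to look and compute and a tool call to move; the robot and the scene stay as the last step left them, time stands still between calls to the robot, and variables do not carry over. Pictures are saved under pics/ and viewed, at most 10 in all, crops included, and the job is handed in when it is done.

Besides the shell and the picture viewer there is one more tool, called after "Call:" as name(argument=value, ...) on one line, values as JSON. jog_arm: Moves the arm, as the interface text tells. Its arguments: {"type":"object","properties":{"increments":{"type":"array","items":{"type":"array"}},"newtons":{"type":"number"}},"required":["increments"]}

```bash
mkdir -p pics; ls; python3 - <<'E'
from bench import robot
import cv2,numpy as np
o=robot.get_obs();print({k:np.round(v,3) for k,v in o.items()})
for n in ("scene","side"):
    p,d=robot.grab_frame(n);m=robot.camera_model(n)
    cv2.imwrite(f"pics/{n}0.png",p);np.savez(f"{n}0.npz",p=p,d=d,K=m["intrinsics"],T=m["T"]);print(n,np.round(m["T"],3).tolist(),m["intrinsics"][0][0])
E
```

```text
pics
{'t': np.float64(0.0), 'q': array([-0.178,  0.528,  1.434,  0.   ,  1.181, -0.179]), 'joint_velocities': array([-0.001,  0.001, -0.001, -0.001, -0.002, -0.001]), 'joint_torque': array([-1.0000e-03, -4.4005e+01, -1.7659e+01,  6.3000e-02,  5.8000e-02,
       -0.0000e+00]), 'tool_pos': array([0.624, 0.   , 0.222]), 'orientation': array([ 0.707,  0.707, -0.001, -0.001]), 'ft_force': array([0.539, 0.27 , 0.783]), 'ft_torque': array([-0.008,  0.078,  0.001]), 'grasp_force': np.float64(0.0), 'opening': np.float64(0.087)}
scene [[-0.653, 0.649, -0.391, 0.996], [0.757, 0.55, -0.352, 0.491], [-0.013, -0.526, -0.85, 1.225], [0.0, 0.0, 0.0, 1.0]] 509.2062110726376
side [[0.927, -0.249, 0.279, 0.228], [-0.374, -0.601, 0.706, -0.683], [-0.008, -0.759, -0.651, 0.724], [0.0, 0.0, 0.0, 1.0]] 453.4030534421061
```

View pics/scene0.png

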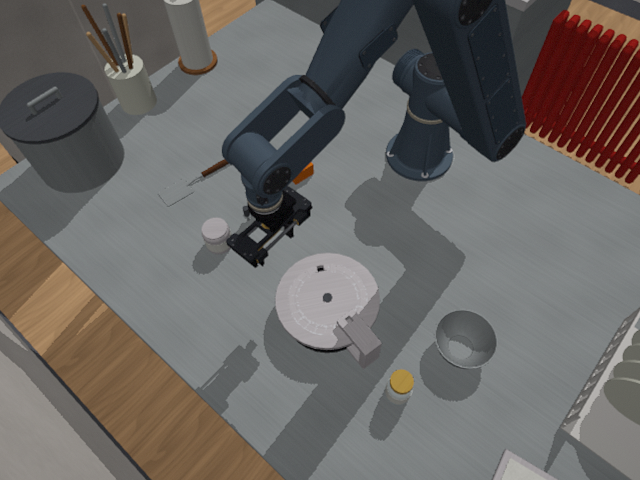

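View pics/side0.png

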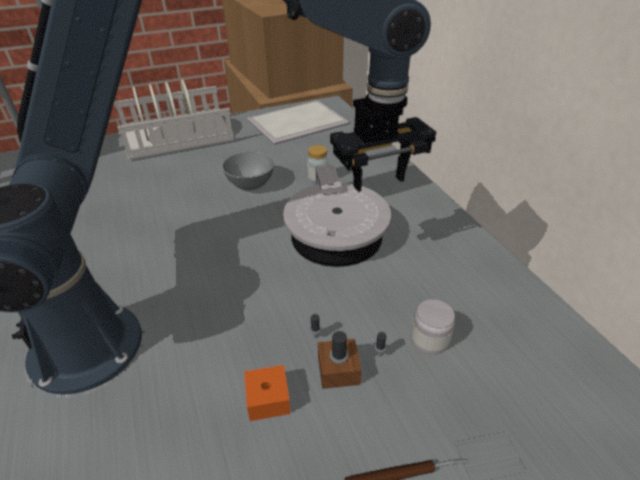

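Scene: platter centred at (327,297), its hole at (320,268), bracket at (358,338) with the slot near (347,322). Side: three dark pin-like things at (315,322), (340,345) and (381,341). The one at (340,345) is the largest and stands in the brown wooden block, so it fits; the orange block at (267,392) is the decoy. I'll confirm with a crop.

```bash
cat > h.py <<'E'
import numpy as np,cv2
def load(n):
    z=np.load(n);return z["p"],z["d"],z["K"],z["T"]
def ray(K,T,uv,z):
    uv=np.atleast_2d(np.asarray(uv,float));r=np.c_[uv,np.ones(len(uv))]@np.linalg.inv(K).T@T[:3,:3].T
    return T[:3,3]+r*((z-T[2,3])/r[:,2])[:,None]
def cloud(d,K,T):
    v,u=np.mgrid[:480,:640];c=np.stack([(u-K[0,2])/K[0,0]*d,(v-K[1,2])/K[1,1]*d,d],-1)
    w=c@T[:3,:3].T+T[:3,3];w[d==0]=np.nan;return w
E
python3 - <<'E'
from h import *
a=load("side0.npz");b=load("scene0.npz")
A=cv2.resize(a[0][300:420,230:400],None,fx=4,fy=4,interpolation=2)[:,:680]
cv2.imwrite("pics/c1.png",A)
B=cv2.resize(b[0][240:370,260:400],None,fx=4.5,fy=4.5,interpolation=2);cv2.imwrite("pics/c2.png",B)
for nm,(p,d,K,T) in (("side",a),("scene",b)):
    w=cloud(d,K,T)
    m=(abs(w[...,2]-.078)<.004)&(w[...,0]>.3)
    n,l,s,c=cv2.connectedComponentsWithStats(m.astype(np.uint8));i=1+s[1:,4].argmax()
    (cx,cy),r=cv2.minEnclosingCircle(w[l==i][:,:2].astype(np.float32));print(nm,"platter",cx,cy,r,np.nanmedian(w[l==i][:,2]))
    near=np.hypot(w[...,0]-cx,w[...,1]-cy)<.2
    k=near&(w[...,2]>.095)&(w[...,2]<.109);P=w[k];print("plate",len(P),P.min(0),P.max(0),cv2.minAreaRect(P[:,:2].astype(np.float32)))
p,d,K,T=a;w=cloud(d,K,T)
for c in [(315,322),(340,340),(381,341)]:
    q=w[c[1]-16:c[1]+17,c[0]-10:c[0]+11].reshape(-1,3);pp=p[c[1]-16:c[1]+17,c[0]-10:c[0]+11].reshape(-1,3)
    k=pp.max(1)<70;print(c,k.sum(),np.nanmean(q[k],0),np.nanmax(q[k],0))
st=w[335:395,310:370].reshape(-1,3);st=st[abs(st[:,2]-.045)<.004];print("stand top",len(st),cv2.minAreaRect(st[:,:2].astype(np.float32)))
E
```

```text
side platter 0.5893334746360779 0.1258208304643631 0.13176560401916504 0.07730064481397625
plate 472 [0.57779764 0.18728559 0.09509579] [0.64993547 0.30189457 0.1042427 ] ((0.6146270036697388, 0.2442576289176941), (0.11447510868310928, 0.05106114596128464), 78.04935455322266)
scene platter 0.5893680453300476 0.12935829162597656 0.13088789582252502 0.07845822504010425
plate 956 [0.58178228 0.19180192 0.09518501] [0.65167782 0.30619446 0.10893375] ((0.6164082884788513, 0.24900345504283905), (0.10909167677164078, 0.052076306194067), 78.09217071533203)
(315, 322) 119 [ 0.42199886 -0.15361501  0.04959803] [ 0.43043328 -0.14280831  0.06227891]
(340, 340) 341 [ 0.4328762  -0.24317469  0.08553949] [ 0.46509243 -0.22143148  0.10233329]
(381, 341) 124 [ 0.51837469 -0.23985157  0.04994999] [ 0.52675242 -0.23012613  0.06248128]
stand top 985 ((0.4354713261127472, -0.2380443513393402), (0.07196607440710068, 0.07041316479444504), 74.07797241210938)
```

View pics/c1.png

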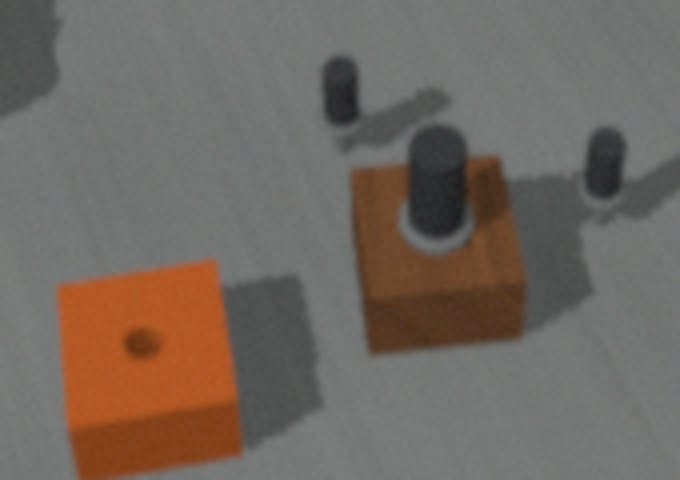

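View pics/c2.png

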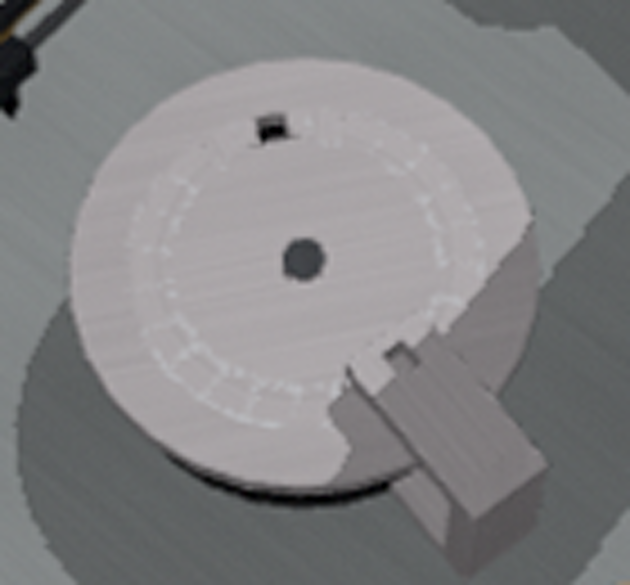

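The crop confirms it: the large pin stands in the brown block, and the orange one is a decoy with an empty hole. c2 shows the slot at about (400,358) in the crop, near the bracket's inner end, and the platter hole at (270,127). Next I move above the pin and check with the wrist camera.

Call:
jog_arm(increments=[[[-0.04, -0.03, 0.0], 0, 0.087], [[-0.08, -0.065, 0.0], 0, 0.087], [[-0.12, -0.1, 0.0], 0, 0.07], [[-0.16, -0.13, 0.0], 0, 0.06], [[-0.2, -0.16, 0.02], 0, 0.06], [[-0.23, -0.18, 0.04], 0, 0.06], [[-0.238, -0.189, 0.05], 0, 0.06], [[-0.238, -0.189, 0.05], 0, 0.06], [[-0.238, -0.189, 0.05], 0, 0.06]])

```text
t: 1.0
tool_pos: [0.4361, -0.2378, 0.1725]
orientation: [0.707, 0.707, 0.0, -0.0]
ft_force: [0.6, -0.2, -0.5]
opening: 0.0603
grasp_force: 0.0
```

```bash
python3 - <<'E'
from bench import robot
from h import *
m=robot.camera_model("wrist");p,d=robot.grab_frame("wrist");cv2.imwrite("pics/w1.png",p);np.savez("w1.npz",p=p,d=d,K=m["intrinsics"],T=m["T"])
o=robot.get_obs();print(o["tool_pos"],o["orientation"],m["T"])
E
```

```text
[ 0.43672415 -0.23763655  0.17292835] [7.06983537e-01 7.07229877e-01 2.37383628e-04 3.51086642e-04] [[ 9.99999993e-01  1.02536996e-04 -6.59165427e-05  4.36291271e-01]
 [ 8.24931869e-05 -9.67378768e-01 -2.53334389e-01 -1.67874313e-01]
 [-8.97424112e-05  2.53334381e-01 -9.67378769e-01  3.35655794e-01]
 [ 0.00000000e+00  0.00000000e+00  0.00000000e+00  1.00000000e+00]]
```

View pics/w1.png

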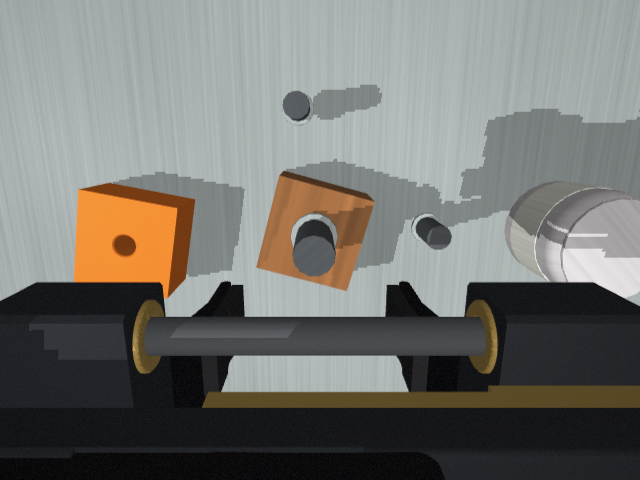

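The wrist view shows the pin's top face at about (315,254) and the orange decoy well to the left.

```bash
python3 - <<'E'
from h import *
p,d,K,T=load("w1.npz");w=cloud(d,K,T)
k=(abs(w[...,2]-.1)<.004);k[:200]=0;k[281:]=0;k[:,:270]=0;k[:,360:]=0
v,u=np.nonzero(k);print(len(u),np.median(w[k],0));c=(cv2.minEnclosingCircle(np.c_[u,v].astype(np.float32)));print(c,ray(K,T,c[0],.1))
s=(abs(w[...,2]-.045)<.003);s[:160]=0;s[281:]=0;s[:,:250]=0;s[:,385:]=0
print("stand",cv2.minAreaRect(w[s][:,:2].astype(np.float32)))
E
```

```text
1425 [ 0.43594777 -0.23531292  0.10093429]
((313.5887756347656, 254.90887451171875), 21.608016967773438) [[ 0.43570406 -0.23557001  0.1       ]]
stand ((0.43579667806625366, -0.23625636100769043), (0.07036688178777695, 0.07027970254421234), 74.6538314819336)
```

Call:
jog_arm(increments=[[[0.002, -0.0006, 0.03], 0, 0.06], [[0.002, -0.0006, 0.06], 0, 0.06], [[0.002, -0.0006, 0.09], 0, 0.06], [[0.002, -0.0006, 0.112], 0, 0.06], [[0.002, -0.0006, 0.112], 0, 0.06], [[0.002, -0.0006, 0.112], 0, 0.015], [[0.002, -0.0006, 0.112], 0, 0.015], [[0.002, -0.0006, 0.112], 0, 0.015], [[0.002, -0.0006, 0.112], 0, 0.015], [[0.002, -0.0006, 0.112], 0, 0.015], [[0.002, -0.0006, 0.112], 0, 0.015]], newtons=20)

```text
t: 2.15
tool_pos: [0.4356, -0.2362, 0.0612]
orientation: [0.707, 0.707, 0.0, 0.001]
ft_force: [-0.0, 0.8, 5.6]
opening: 0.0254
grasp_force: 20.0
```

Call:
jog_arm(increments=[[[0.0, 0.0, -0.03], 0, 0.015], [[0.0, 0.0, -0.07], 0, 0.015], [[0.0, 0.0, -0.11], 0, 0.015], [[0.0, 0.0, -0.15], 0, 0.015], [[0.03, 0.013, -0.15], 0, 0.015], [[0.07, 0.03, -0.15], 0, 0.015], [[0.11, 0.05, -0.15], 0, 0.015], [[0.15, 0.07, -0.15], 0, 0.015], [[0.19, 0.09, -0.15], 0, 0.015], [[0.23, 0.11, -0.15], 0, 0.015], [[0.27, 0.13, -0.15], 0, 0.015], [[0.31, 0.15, -0.15], 0, 0.015]])

```text
t: 3.35
tool_pos: [0.5853, 0.0757, 0.21]
orientation: [0.707, 0.707, -0.001, -0.0]
ft_force: [0.9, -0.8, -0.9]
opening: 0.0253
grasp_force: 20.0
```

Call:
jog_arm(increments=[[[0.04, 0.01, 0.0], 0, 0.015], [[0.07, 0.02, 0.0], 0, 0.015], [[0.076, 0.021, 0.0], 0, 0.015], [[0.076, 0.021, 0.0], 0, 0.015], [[0.076, 0.021, 0.0], 0, 0.015]])

```text
t: 3.85
tool_pos: [0.6055, 0.1491, 0.21]
orientation: [0.707, 0.707, -0.001, -0.0]
ft_force: [0.0, -0.4, -1.6]
opening: 0.0257
grasp_force: 20.0
```

```bash
python3 - <<'E'
from bench import robot
from h import *
m=robot.camera_model("wrist");p,d=robot.grab_frame("wrist");cv2.imwrite("pics/w2.png",p);np.savez("w2.npz",p=p,d=d,K=m["intrinsics"],T=m["T"])
o=robot.get_obs();print(o["tool_pos"],o["orientation"],o["ft_force"])
E
```

```text
[0.60573009 0.14869859 0.21019885] [ 7.07543180e-01  7.06669693e-01 -7.26779163e-04 -2.55128896e-04] [-0.15639659  0.11633975 -1.10268295]
```

View pics/w2.png

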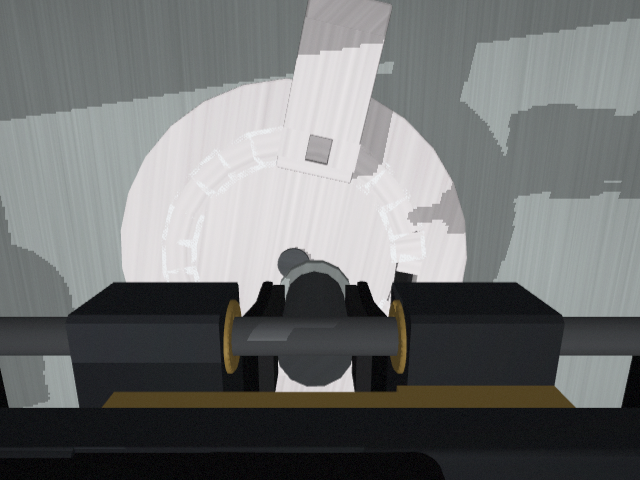

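Wrist view: slot at (319,149), platter hole at (406,272), pin collar arc peaking near (315,262).

```bash
python3 - <<'E'
from bench import robot
from h import *
p,d,K,T=load("w2.npz");w=cloud(d,K,T)
g=cv2.cvtColor(p,6)[120:178,295:345];print(g[10:45:6,5:45:5])
_,b=cv2.threshold(g,0,255,cv2.THRESH_BINARY_INV+cv2.THRESH_OTSU)
n,l,s,c=cv2.connectedComponentsWithStats(b);i=l[29,24];print(s[i])
pts=cv2.findContours((l==i).astype(np.uint8),0,1)[0][0].reshape(-1,2)+[295,120]
r=cv2.minAreaRect(pts.astype(np.float32));q=cv2.boxPoints(r);W=ray(K,T,q,.102);print("slot",r,W.mean(0),np.diff(W,axis=0))
# plate edges
k=(abs(w[...,2]-.102)<.004)&(w[...,1]>.1);R=cv2.minAreaRect(w[k][:,:2].astype(np.float32));print("plate",R,cv2.boxPoints(R))
k=(abs(w[...,2]-.078)<.004);
cnt=max(cv2.findContours(k.astype(np.uint8)[:282],0,1)[0],key=cv2.contourArea).reshape(-1,2);X=ray(K,T,cnt,.078)[:,:2]
c0=np.array([.589,.128]);rr=np.hypot(*(X-c0).T);X=X[abs(rr-.13)<.008]
for _ in range(4):
    A=np.c_[2*X,np.ones(len(X))];s_=np.linalg.lstsq(A,(X**2).sum(1),rcond=None)[0];c0=s_[:2];R_=np.sqrt(s_[2]+c0@c0);X=X[abs(np.hypot(*(X-c0).T)-R_)<.002]
print("axis",c0,R_,len(X))
# collar
for z0 in [(.196,.203)]:
    k=(w[...,2]>z0[0]-.003)&(w[...,2]<z0[1]);k[:240]=0;k[330:]=0;k[:,:270]=0;k[:,360:]=0
    v,u=np.nonzero(k);print(len(u),w[k].min(0),w[k].max(0));
    for row in range(v.min(),v.max(),4):
        e=w[row][k[row]];print(row,e[:,0].min().round(4),e[:,0].max().round(4),e[:,1].mean().round(4),e[:,2].mean().round(4))
for n in ("scene","side"):
    P,D=robot.grab_frame(n);m=robot.camera_model(n)
    np.savez(f"{n}1.npz",p=P,d=D,K=m["intrinsics"],T=m["T"])
    t=np.array([.6057,.1487,.165,1]);cc=np.linalg.inv(m["T"])@t;uv=m["intrinsics"]@cc[:3];uv=uv[:2]/uv[2];print(n,uv)
    u,v=uv.astype(int);cv2.imwrite(f"pics/{n}1.png",cv2.resize(P[v-30:v+30,u-40:u+40],None,fx=5,fy=5,interpolation=2))
a=cv2.hconcat([cv2.imread("pics/scene1.png"),cv2.imread("pics/side1.png")]);cv2.imwrite("pics/pin1.png",a)
E
```

```text
[[223 227 219 227 226 225 221 229]
 [224 227 155 152 192 220 223 227]
 [225 226 166 169 168 172 171 224]
 [227 225 171 171 168 168 134 224]
 [226 220 161 161 162 171 222 219]
 [226 167 107 150 165 167 223 220]]
[ 10  14  28  31 644]
slot ((318.2176513671875, 149.2705841064453), (23.75388526916504, 27.116310119628906), 12.528807640075684) [0.60787836 0.21157365 0.102     ] [[ 0.00384816  0.01653732  0.        ]
 [ 0.01480963 -0.00316749  0.        ]
 [-0.00362015 -0.01663898  0.        ]]
plate ((0.6159160733222961, 0.24795275926589966), (0.10783245414495468, 0.05111665651202202), 77.72588348388672) [[0.57948    0.20070237]
 [0.6294282  0.18983553]
 [0.65235215 0.29520315]
 [0.60240394 0.30606997]]
axis [0.58966668 0.12810246] 0.12875320286463074 486
996 [0.59012858 0.14846914 0.19440075] [0.62121438 0.16601829 0.20296535]
260 0.6046 0.6091 0.1656 0.1956
264 0.5983 0.6132 0.1648 0.199
268 0.5951 0.6163 0.163 0.1993
272 0.5932 0.6176 0.1613 0.1998
276 0.5919 0.6196 0.1594 0.1997
280 0.5906 0.6208 0.1575 0.1996
284 0.5902 0.6212 0.1557 0.1999
288 0.5924 0.6189 0.1538 0.2
292 0.5924 0.619 0.1518 0.1998
296 0.5925 0.619 0.1502 0.2005
scene [329.16000889 291.40900356]
side [340.11360166 173.90158206]
```

View pics/pin1.png

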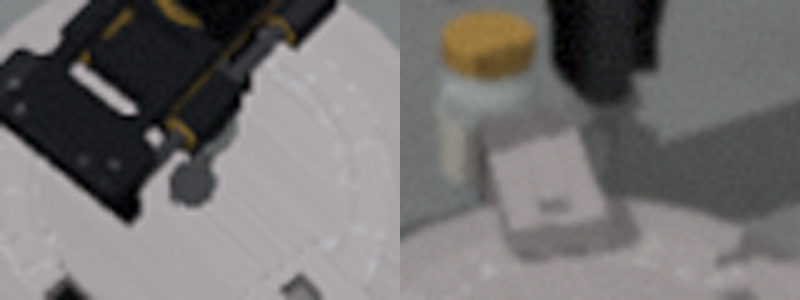

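Call:
jog_arm(increments=[[[0.025, 0.001, 0.01], 0, 0.015], [[0.05, 0.0022, 0.025], 0, 0.015], [[0.0626, 0.0022, 0.04], 0, 0.015], [[0.0626, 0.0022, 0.046], 0, 0.015], [[0.0626, 0.0022, 0.05], 0, 0.015], [[0.0626, 0.0022, 0.053], 0, 0.015], [[0.0626, 0.0022, 0.056], 0, 0.015], [[0.0626, 0.0022, 0.058], 0, 0.015], [[0.0626, 0.0022, 0.06], 0, 0.015], [[0.0626, 0.0022, 0.061], 0, 0.015], [[0.0626, 0.0022, 0.061], 0, 0.015], [[0.0626, 0.0022, 0.061], 0, 0.015]])

```text
t: 5.2
tool_pos: [0.6087, 0.2127, 0.1497]
orientation: [0.707, 0.707, 0.0, 0.0]
ft_force: [-0.1, 0.9, -1.6]
opening: 0.0255
grasp_force: 20.0
```

Call:
jog_arm(increments=[[[0, 0, 0.003], 0, 0.015], [[0, 0, 0.006], 0, 0.015], [[0, 0, 0.009], 0, 0.015], [[0, 0, 0.012], 0, 0.015], [[0, 0, 0.015], 0, 0.015], [[0, 0, 0.015], 0, 0.015], [[0, 0, 0.015], 0, 0.015]])

```text
t: 5.9
tool_pos: [0.6085, 0.2126, 0.1344]
orientation: [0.707, 0.707, -0.0, -0.0]
ft_force: [0.4, 0.1, -1.8]
opening: 0.0251
grasp_force: 20.0
```

```bash
cat > st.py <<'E'
from bench import robot
from h import *
import sys
O=[]
ang=[]
for i in range(int(sys.argv[1])):
    m=robot.camera_model("scene");p,d=robot.grab_frame("scene");o=robot.get_obs();O.append(o)
    K=m["intrinsics"];T=m["T"]
    # unwarp platter top ring to polar coordinates about the axis, bracket direction = 0
    a=np.linspace(0,2*np.pi,720,endpoint=False);r=np.linspace(.0805,.0905,7)
    A,R=np.meshgrid(a,r,indexing="ij");X=np.stack([.5897+R*np.cos(A+1.356),.1281+R*np.sin(A+1.356),np.full_like(A,.078),np.ones_like(A)],-1)
    c=X@np.linalg.inv(T).T;uv=c[...,:3]@K.T;uv=(uv[...,:2]/uv[...,2:]).astype(np.float32)
    g=cv2.remap(cv2.cvtColor(p,6),uv[...,0],uv[...,1],1).astype(float).mean(1)
    g=np.convolve(np.r_[g[-8:],g,g[:8]],np.ones(17)/17,"valid");j=g.argmin();ang.append((round(o["t"],2),int(np.degrees(a[j])),int(g[j])))
print("tool",np.mean([o["tool_pos"] for o in O],0).round(4),"F",np.mean([o["ft_force"] for o in O],0).round(2),"tau",np.mean([o["ft_torque"] for o in O],0).round(3),"rpy",O[-1]["orientation"].round(4));print(ang)
cv2.imwrite("pics/last.png",p)
E
python3 st.py 6
```

```text
tool [0.6087 0.2127 0.1347] F [ 0.21 -0.14 -1.35] tau [-0.003  0.014 -0.   ] rpy [7.071e-01 7.071e-01 1.000e-04 1.000e-04]
[(5.95, 58, 9), (6.0, 57, 8), (6.05, 57, 8), (6.1, 57, 8), (6.15, 57, 8), (6.2, 57, 9)]
```

```bash
cat > st.py <<'E'
from bench import robot
from h import *
import sys
def prof(n):
    m=robot.camera_model(n);p,d=robot.grab_frame(n);K=m["intrinsics"];T=m["T"]
    a=np.arange(0,360,1.);r=np.linspace(.082,.089,5);A,R=np.meshgrid(np.radians(a)+1.356,r,indexing="ij")
    X=np.stack([.5897+R*np.cos(A),.1281+R*np.sin(A),np.full_like(A,.078),np.ones_like(A)],-1)
    c=X@np.linalg.inv(T).T;uv=c[...,:3]@K.T;uv=(uv[...,:2]/uv[...,2:]).astype(np.float32)
    g=cv2.remap(cv2.cvtColor(p,6),uv[...,0],uv[...,1],1).astype(float).mean(1)
    dk=g<95;x=np.flatnonzero(np.diff(np.r_[0,dk.astype(int),0]));return p,[(int(s),int(e)) for s,e in zip(x[::2],x[1::2])],g
if __name__=="__main__":
    O=[];c=sys.argv[2]
    for i in range(int(sys.argv[1])):
        p,iv,g=prof(c);o=robot.get_obs();O.append(o);print(round(o["t"],2),iv)
    print("tool",np.mean([o["tool_pos"] for o in O],0).round(4),"F",np.mean([o["ft_force"] for o in O],0).round(2),"tau",np.mean([o["ft_torque"] for o in O],0).round(3))
    cv2.imwrite("pics/last.png",p)
E
python3 st.py 4 scene; python3 st.py 4 side
```

```text
6.25 [(0, 26), (30, 44), (48, 131), (201, 212), (320, 360)]
6.3 [(0, 26), (30, 44), (48, 131), (208, 218), (320, 360)]
6.35 [(0, 26), (30, 44), (48, 131), (214, 224), (320, 360)]
6.4 [(0, 26), (30, 44), (48, 131), (220, 230), (320, 360)]
tool [0.6086 0.2126 0.1347] F [ 0.21 -0.22 -1.67] tau [-0.007  0.011 -0.006]
6.45 []
6.5 []
6.55 []
6.6 []
tool [0.6086 0.2126 0.1346] F [-0.11 -0.27 -1.79] tau [0.023 0.006 0.008]
```

View pics/last.png

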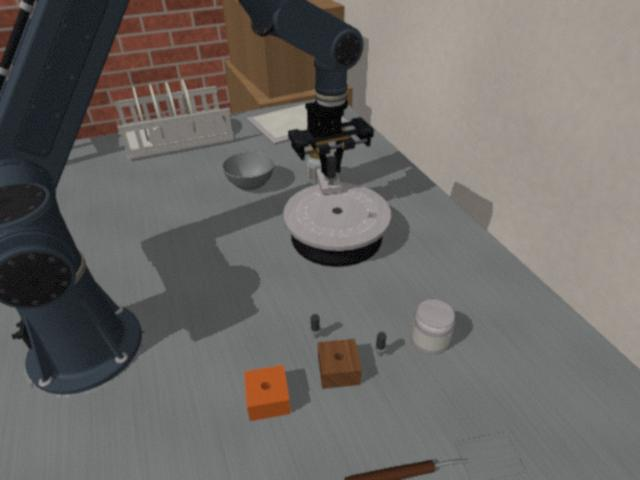

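Call:
jog_arm(increments=[[[0, 0, 0], 0, 0.015], [[0, 0, 0], 0, 0.015], [[0, 0, 0], 0, 0.015], [[0, 0, 0], 0, 0.015], [[0, 0, 0], 0, 0.015], [[0, 0, 0], 0, 0.015], [[0, 0, 0.001], 0, 0.015], [[0, 0, 0.002], 0, 0.015], [[0, 0, 0.003], 0, 0.015], [[0, 0, 0.0035], 0, 0.015], [[0, 0, 0.004], 0, 0.015]])

```text
t: 7.7
tool_pos: [0.6085, 0.2126, 0.1304]
orientation: [0.707, 0.707, -0.0, -0.0]
ft_force: [0.1, -0.6, -1.8]
opening: 0.0254
grasp_force: 20.0
```

Call:
jog_arm(increments=[[[0, 0, 0.0004], 0, 0.015], [[0, 0, 0.0008], 0, 0.015], [[0, 0, 0.0012], 0, 0.015]])

```text
t: 8.0
tool_pos: [0.6086, 0.2126, 0.1293]
orientation: [0.707, 0.707, 0.0, 0.0]
ft_force: [-0.4, -0.3, -1.2]
opening: 0.0256
grasp_force: 20.0
```

Call:
jog_arm(increments=[[[0, 0, 0.0003], 0, 0.015], [[0, 0, 0.0006], 0, 0.015], [[0, 0, 0.0008], 0, 0.015]])

```text
t: 8.3
tool_pos: [0.6088, 0.2128, 0.1292]
orientation: [0.707, 0.707, 0.0, 0.0]
ft_force: [-0.6, 0.7, 3.7]
opening: 0.0253
grasp_force: 20.0
```

```bash
python3 st.py 5 scene
```

```text
8.35 [(0, 43), (46, 131), (318, 360)]
8.4 [(0, 43), (46, 131), (318, 360)]
8.45 [(0, 43), (46, 131), (318, 360)]
8.5 [(0, 43), (46, 131), (318, 360)]
8.55 [(0, 42), (46, 131), (318, 360)]
tool [0.6088 0.2128 0.1292] F [-1.19  0.16  3.38] tau [0.067 0.259 0.004]
```

```bash
cat > sd.py <<'E'
from st import *
from scipy.ndimage import median_filter
O=[]
for i in range(int(sys.argv[1])):
    p,iv,g=prof("side");o=robot.get_obs();O.append(o)
    h=g-median_filter(g,41,mode="wrap");dk=h<-25
    x=np.flatnonzero(np.diff(np.r_[0,dk.astype(int),0]));print(round(o["t"]-.05,2),[(int(s),int(e),int(h[s:e].min())) for s,e in zip(x[::2],x[1::2])],o["ft_force"].round(1))
cv2.imwrite("pics/side_last.png",p[150:280,260:420])
E
python3 sd.py 5
```

```text
8.55 [(110, 122, -53)] [-1.2 -0.3  5. ]
8.6 [(111, 123, -58)] [-1.6 -0.   5.6]
8.65 [(112, 124, -59)] [-1.4  0.4  5.2]
8.7 [(112, 124, -59)] [-0.6  0.2  5. ]
8.75 [(112, 124, -58)] [-0.7 -0.6  6.2]
```

Call:
jog_arm(increments=[[[0, 0, -0.0002], 0, 0.015], [[0, 0, -0.0002], 0, 0.015], [[0, 0, -0.0002], 0, 0.015]])

```text
t: 9.1
tool_pos: [0.6089, 0.2127, 0.1291]
orientation: [0.707, 0.707, 0.0, 0.0]
ft_force: [-0.3, -0.4, 5.3]
opening: 0.0255
grasp_force: 20.0
```

```bash
python3 sd.py 6
```

```text
9.1 [(112, 124, -57)] [-2.4  0.7  5.7]
9.15 [(112, 124, -58)] [-1.1 -0.3  5.7]
9.2 [(112, 124, -56)] [-0.6 -0.7  4.4]
9.25 [(112, 124, -57)] [-0.4  1.   5.4]
9.3 [(112, 124, -57)] [-1.   0.4  5.2]
9.35 [(112, 124, -56)] [-1.1  0.2  5.1]
```

Call:
jog_arm(increments=[[[0, 0, -0.0002], 0, 0.015], [[0, 0, -0.0003], 0, 0.015], [[0, 0, -0.0003], 0, 0.015]])

```text
t: 9.7
tool_pos: [0.6087, 0.2127, 0.1291]
orientation: [0.707, 0.707, 0.0, 0.0]
ft_force: [-0.4, 1.4, 5.1]
opening: 0.0256
grasp_force: 20.0
```

```bash
python3 sd.py 5
```

```text
9.7 [(112, 124, -58)] [0.1 0.3 5.2]
9.75 [(112, 124, -57)] [-0.7  1.2  4.3]
9.8 [(112, 124, -57)] [-1.  -0.   4.8]
9.85 [(112, 124, -58)] [-0.5  0.8  4.5]
9.9 [(112, 124, -57)] [-0.3  0.4  5.2]
```

Call:
jog_arm(increments=[[[0, 0, -0.0002], 0, 0.015], [[0, 0, -0.0004], 0, 0.015], [[0, 0, -0.0004], 0, 0.015]])

```text
t: 10.25
tool_pos: [0.6082, 0.2125, 0.1292]
orientation: [0.707, 0.707, -0.0, -0.0]
ft_force: [-1.5, 1.0, 3.8]
opening: 0.0257
grasp_force: 20.0
```

```bash
python3 sd.py 5
```

```text
10.25 [(113, 124, -55)] [-0.9 -0.1  3.3]
10.3 [(113, 124, -56)] [-0.9  0.9  3.2]
10.35 [(113, 124, -54)] [-0.3  0.1  2.4]
10.4 [(113, 124, -56)] [-0.6  0.3  2.6]
10.45 [(113, 124, -55)] [-0.3 -0.2  1.5]
```

```bash
python3 sd.py 8
```

```text
10.5 [(113, 124, -56)] [-0.4  0.9  2.8]
10.55 [(113, 125, -55)] [-0.1 -0.2  2.9]
10.6 [(114, 125, -55)] [-0.4  0.7  1.5]
10.65 [(114, 126, -58)] [-0.2  0.2  2.1]
10.7 [(115, 126, -59)] [-0.3  0.4  0.6]
10.75 [(116, 127, -57)] [-0.1  0.7  1.1]
10.8 [(117, 128, -52)] [-0.3  0.4  0.9]
10.85 [(118, 129, -56)] [ 0.3 -0.1  0.8]
```

Call:
jog_arm(increments=[[[0, 0, 0.0002], 0, 0.015]])

```text
t: 11.0
tool_pos: [0.6085, 0.2126, 0.1292]
orientation: [0.707, 0.707, -0.0, -0.0]
ft_force: [-0.2, -1.1, 2.1]
opening: 0.0256
grasp_force: 20.0
```

```bash
python3 sd.py 6
```

```text
11.0 [(122, 133, -55)] [-0.   0.2  1.3]
11.05 [(124, 135, -53)] [-0.1  0.3  0.5]
11.1 [(126, 137, -56)] [-0.4  0.1  0.6]
11.15 [(128, 139, -56)] [0.  1.1 1.4]
11.2 [(129, 140, -59)] [-1.7  0.1  0.3]
11.25 [(132, 142, -54)] [-1.1  1.3  1. ]
```

Call:
jog_arm(increments=[[[0, 0, 0], 0, 0.015], [[0, 0, 0], 0, 0.015], [[0, 0, 0], 0, 0.015], [[0, 0, 0], 0, 0.015], [[0, 0, 0], 0, 0.015]])

```text
t: 11.8
tool_pos: [0.6086, 0.2126, 0.1292]
orientation: [0.707, 0.707, -0.0, -0.0]
ft_force: [-0.9, 0.1, 1.3]
opening: 0.0253
grasp_force: 20.0
```

```bash
python3 sd.py 3
```

```text
11.8 [(159, 170, -50)] [-0.2  0.7  1.4]
11.85 [(162, 173, -45)] [-1.8  0.1  0.2]
11.9 [(165, 176, -46)] [-0.   1.2  1. ]
```

Call:
jog_arm(increments=[[[0, 0, 0.0001], 0, 0.015], [[0, 0, 0.0001], 0, 0.015], [[0, 0, 0.0001], 0, 0.015], [[0, 0, 0.0001], 0, 0.015]])

```text
t: 12.35
tool_pos: [0.6086, 0.2127, 0.1292]
orientation: [0.707, 0.707, 0.0, 0.0]
ft_force: [-0.0, -0.5, 0.8]
opening: 0.025
grasp_force: 20.0
```

```bash
python3 sd.py 4
```

```text
12.35 [(192, 203, -55)] [-0.8 -0.9  1.1]
12.4 [(195, 205, -57)] [-0.6 -0.   1.6]
12.45 [(197, 208, -60)] [-1.1 -0.9  0.8]
12.5 [(200, 211, -59)] [ 0.4 -0.4  0.6]
```

Call:
jog_arm(increments=[[[0, 0, 0.0002], 0, 0.015], [[0, 0, 0.0002], 0, 0.015], [[0, 0, 0.0002], 0, 0.015], [[0, 0, 0.0002], 0, 0.015]])

```text
t: 12.95
tool_pos: [0.6087, 0.2127, 0.1292]
orientation: [0.707, 0.707, 0.0, 0.0]
ft_force: [-1.3, 0.5, 2.7]
opening: 0.0253
grasp_force: 20.0
```

```bash
python3 sd.py 4
```

```text
12.95 [(217, 227, -60)] [-1.6 -0.3  4. ]
13.0 [(218, 228, -54)] [-1.5  0.   3.2]
13.05 [(219, 229, -54)] [-1.   0.3  2.9]
13.1 [(220, 230, -51)] [-0.7  0.3  3.3]
```

Call:
jog_arm(increments=[[[0, 0, -0.0001], 0, 0.015], [[0, 0, -0.0001], 0, 0.015], [[0, 0, -0.0001], 0, 0.015], [[0, 0, -0.0001], 0, 0.015]])

```text
t: 13.55
tool_pos: [0.6087, 0.2126, 0.1291]
orientation: [0.707, 0.707, 0.0, 0.0]
ft_force: [-0.8, -0.0, 3.7]
opening: 0.0256
grasp_force: 20.0
```

```bash
python3 sd.py 4
```

```text
13.55 [(221, 231, -55)] [-0.9  0.5  4.1]
13.6 [(221, 231, -54)] [-0.7  0.1  4.6]
13.65 [(221, 231, -55)] [-0.4 -0.6  4.3]
13.7 [(221, 231, -55)] [-0.7  0.5  3.8]
```

Call:
jog_arm(increments=[[[0, 0, -0.00012], 0, 0.015], [[0, 0, -0.00012], 0, 0.015], [[0, 0, -0.00012], 0, 0.015], [[0, 0, -0.00012], 0, 0.015], [[0, 0, -0.00012], 0, 0.015]])

```text
t: 14.25
tool_pos: [0.6086, 0.2126, 0.1292]
orientation: [0.707, 0.707, -0.0, -0.0]
ft_force: [-0.9, 0.3, 4.2]
opening: 0.0254
grasp_force: 20.0
```

```bash
python3 sd.py 5
```

```text
14.25 [(221, 231, -54)] [-1.7 -0.4  3.3]
14.3 [(221, 231, -54)] [-1.5  0.4  4. ]
14.35 [(221, 231, -54)] [0.  0.1 3.8]
14.4 [(221, 231, -55)] [-0.5  0.5  2.6]
14.45 [(221, 231, -54)] [-0.7 -0.3  4.1]
```

Still stalled; easing a little more.

Call:
jog_arm(increments=[[[0, 0, -0.0001], 0, 0.015], [[0, 0, -0.0001], 0, 0.015], [[0, 0, -0.0001], 0, 0.015], [[0, 0, -0.0001], 0, 0.015], [[0, 0, -0.0001], 0, 0.015]])

```text
t: 15.0
tool_pos: [0.6085, 0.2126, 0.1292]
orientation: [0.707, 0.707, -0.0, -0.0]
ft_force: [-0.7, 0.1, 3.1]
opening: 0.0256
grasp_force: 20.0
```

```bash
python3 sd.py 4
```

```text
15.0 [(221, 231, -51)] [-1.4  0.8  2.2]
15.05 [(222, 231, -52)] [-0.8  0.6  1.6]
15.1 [(221, 231, -52)] [-0.1  1.2  2.6]
15.15 [(222, 232, -51)] [-0.7  0.7  2.3]
```

Call:
jog_arm(increments=[[[0, 0, -4e-05], 0, 0.015], [[0, 0, -4e-05], 0, 0.015], [[0, 0, -4e-05], 0, 0.015], [[0, 0, -4e-05], 0, 0.015], [[0, 0, -4e-05], 0, 0.015]])

```text
t: 15.7
tool_pos: [0.6085, 0.2126, 0.1292]
orientation: [0.707, 0.707, -0.0, -0.0]
ft_force: [-1.0, 0.3, 1.4]
opening: 0.0255
grasp_force: 20.0
```

```bash
python3 sd.py 4
```

```text
15.7 [(231, 240, -40)] [-1.1  0.4  1.2]
15.75 [(233, 241, -36)] [-0.6  0.3  0.9]
15.8 [(235, 241, -31)] [-1.3 -0.1  1.2]
15.85 [(236, 244, -32)] [-0.7  0.2  1.7]
```

Call:
jog_arm(increments=[[[0, 0, 8e-05], 0, 0.015], [[0, 0, 8e-05], 0, 0.015], [[0, 0, 8e-05], 0, 0.015], [[0, 0, 8e-05], 0, 0.015], [[0, 0, 8e-05], 0, 0.015]])

```text
t: 16.4
tool_pos: [0.6086, 0.2126, 0.1292]
orientation: [0.707, 0.707, -0.0, -0.0]
ft_force: [-0.8, 0.1, 1.8]
opening: 0.0254
grasp_force: 20.0
```

```bash
python3 st.py 4 scene
```

```text
16.45 [(0, 25), (27, 43), (46, 131), (261, 271), (318, 360)]
16.5 [(0, 42), (46, 131), (263, 273), (318, 360)]
16.55 [(0, 43), (46, 131), (265, 276), (318, 360)]
16.6 [(0, 43), (46, 131), (268, 278), (318, 360)]
tool [0.6086 0.2126 0.1292] F [-0.52  0.43  1.12] tau [ 0.028  0.12  -0.02 ]
```

Call:
jog_arm(increments=[[[0, 0, 0.00012], 0, 0.015], [[0, 0, 0.00012], 0, 0.015], [[0, 0, 0.00012], 0, 0.015], [[0, 0, 0.00012], 0, 0.015]])

```text
t: 17.0
tool_pos: [0.6086, 0.2126, 0.1292]
orientation: [0.707, 0.707, 0.0, 0.0]
ft_force: [0.3, 0.4, 1.5]
opening: 0.0255
grasp_force: 20.0
```

```bash
python3 st.py 4 scene
```

```text
17.05 [(0, 43), (46, 131), (289, 300), (318, 360)]
17.1 [(0, 25), (27, 42), (46, 131), (291, 302), (318, 360)]
17.15 [(0, 42), (46, 131), (294, 304), (318, 360)]
17.2 [(0, 43), (46, 131), (296, 306), (318, 360)]
tool [0.6086 0.2127 0.1292] F [-0.32  0.19  1.76] tau [ 0.03   0.154 -0.022]
```

Call:
jog_arm(increments=[[[0, 0, 0.0002], 0, 0.015], [[0, 0, 0.0002], 0, 0.015], [[0, 0, 0.00015], 0, 0.015]])

```text
t: 17.5
tool_pos: [0.6087, 0.2127, 0.1292]
orientation: [0.707, 0.707, 0.0, 0.0]
ft_force: [-1.9, -0.0, 3.2]
opening: 0.0252
grasp_force: 20.0
```

```bash
python3 st.py 2 scene; python3 sd.py 3
```

```text
17.55 [(0, 42), (46, 131), (305, 360)]
17.6 [(0, 43), (46, 131), (305, 360)]
tool [0.6086 0.2127 0.1291] F [-0.98  0.43  3.32] tau [0.034 0.26  0.003]
17.6 [(309, 317, -36)] [-1.  -0.9  3.6]
17.65 [(309, 317, -35)] [-1.4  0.4  3.4]
17.7 [(311, 317, -34)] [-1.   0.3  4.1]
```

Call:
jog_arm(increments=[[[0, 0, -0.00015], 0, 0.015], [[0, 0, -0.00015], 0, 0.015], [[0, 0, -0.00015], 0, 0.015]])

```text
t: 18.05
tool_pos: [0.6087, 0.2126, 0.1291]
orientation: [0.707, 0.707, 0.0, 0.0]
ft_force: [-1.3, -0.3, 3.6]
opening: 0.0257
grasp_force: 20.0
```

```bash
python3 sd.py 4
```

```text
18.05 [(309, 317, -35)] [-1.   1.   3.3]
18.1 [(309, 317, -34)] [0.1 0.1 3.7]
18.15 [(309, 317, -35)] [-0.  -0.1  4.3]
18.2 [(309, 317, -36)] [-0.9  1.   4.3]
```

Call:
jog_arm(increments=[[[0, 0, -0.0002], 0, 0.015], [[0, 0, -0.0002], 0, 0.015], [[0, 0, -0.0002], 0, 0.015], [[0, 0, -0.0002], 0, 0.015], [[0, 0, -0.0002], 0, 0.015], [[0, 0, -0.0002], 0, 0.015]])

```text
t: 18.85
tool_pos: [0.6085, 0.2126, 0.1292]
orientation: [0.707, 0.707, -0.0, -0.0]
ft_force: [-0.4, 0.3, 2.5]
opening: 0.0252
grasp_force: 20.0
```

```bash
python3 sd.py 6
```

```text
18.85 [(315, 319, -32)] [0.  0.4 1.9]
18.9 [(315, 320, -32)] [-1.7  0.8  0.7]
18.95 [(317, 320, -32)] [-0.2 -1.1  1.6]
19.0 [(317, 321, -30)] [-0.8  0.4  1.7]
19.05 [(318, 321, -28)] [-0.6  1.1  2.8]
19.1 [] [0.2 0.2 1.8]
```

Call:
jog_arm(increments=[[[0, 0, 0.0001], 0, 0.015], [[0, 0, 0.0001], 0, 0.015], [[0, 0, 0.0001], 0, 0.015]])

```text
t: 19.45
tool_pos: [0.6086, 0.2126, 0.1292]
orientation: [0.707, 0.707, -0.0, -0.0]
ft_force: [-1.2, 0.7, 2.0]
opening: 0.0254
grasp_force: 20.0
```

```bash
python3 - <<'E'
from st import *
p,iv,g=prof("scene");o=robot.get_obs();print(o["t"],iv,o["ft_force"]);print(g[300:360].astype(int))
p,iv,g=prof("side");o=robot.get_obs();print(o["t"],o["ft_force"]);print(g[310:360].astype(int))
E
```

```text
19.5 [(0, 43), (46, 131), (318, 360)] [-0.36044473  0.15658136  1.87554693]
[168 165 165 165 164 164 165 165 163 164 169 173 169 160 149 139 129 106
  87  68  44  15  19  23  26  34  41  43  38  30  27  25  25  29  33  40
  41  37  30  27  27  26  26  25  25  25  22  23  32  44  55  58  55  58
  59  64  67  67  64  67]
19.55 [-0.26994588  0.10047373  2.08707378]
[152 152 152 154 153 151 150 150 149 148 145 140 136 132 129 127 123 118
 116 111 106 100  98 100 104 108 112 112 110 107 106 108 108 109 110 111
 113 115 114 112 109 108 108 109 109 108 108 108 110 113]
```

Call:
jog_arm(increments=[[[0, 0, 0.00012], 0, 0.015], [[0, 0, 0.00012], 0, 0.015], [[0, 0, 0.00012], 0, 0.015]])

```text
t: 19.85
tool_pos: [0.6086, 0.2126, 0.1292]
orientation: [0.707, 0.707, 0.0, 0.0]
ft_force: [-0.3, 0.3, 3.9]
opening: 0.0253
grasp_force: 20.0
```

```bash
cat > s2.py <<'E'
from st import *
for i in range(3):
    p,iv,g=prof("side");o=robot.get_obs();print(o["t"]-.05,o["ft_force"].round(1),o["tool_pos"][2].round(5),320+g[320:355].argmin(),g[325:355].astype(int))
E
python3 s2.py
```

```text
19.849999999999998 [-1.2  1.1  3.2] 0.12919 335 [153 150 147 142 133 122 111 102  96  94  94  95  95  95  95  96  99 102
 105 108 112 112 112 113 113 110 109 109 108 108]
19.9 [-0.6  0.6  3.1] 0.12917 336 [155 152 150 146 143 135 122 110 101  98  94  94  94  95  95  96  99 101
 105 108 111 112 113 111 110 108 107 108 109 109]
19.95 [-0.5  0.1  2.4] 0.12917 337 [154 153 153 151 147 141 131 119 108 102  98  95  94  95  97  99 101 103
 105 107 110 112 113 113 112 109 107 106 107 108]
```

Call:
jog_arm(increments=[[[0, 0, 0.0], 0, 0.015], [[0, 0, 0.0], 0, 0.015], [[0, 0, 0.0], 0, 0.015]])

```text
t: 20.3
tool_pos: [0.6086, 0.2127, 0.1292]
orientation: [0.707, 0.707, 0.0, 0.0]
ft_force: [-0.7, 0.2, 3.5]
opening: 0.0251
grasp_force: 20.0
```

```bash
python3 s2.py
```

```text
20.3 [-0.9  0.8  3.5] 0.12914 340 [149 151 151 151 151 149 145 137 128 121 115 109 104 101  99  99 101 104
 106 109 110 112 113 111 110 109 109 108 108 109]
20.349999999999998 [-1.7  2.2  3.6] 0.12916 339 [148 150 152 154 157 156 150 141 129 122 117 113 107 101 100 100 101 103
 105 107 109 110 111 110 109 106 106 107 109 109]
20.4 [-0.8 -0.4  2.3] 0.12917 340 [151 150 151 153 153 150 145 137 129 123 118 115 109 103 100  98 100 103
 105 108 112 111 110 110 110 110 109 108 107 107]
```

Call:
jog_arm(increments=[[[0, 0, -0.00012], 0, 0.015], [[0, 0, -0.00012], 0, 0.015], [[0, 0, -0.00012], 0, 0.015], [[0, 0, -0.00012], 0, 0.015]])

```text
t: 20.85
tool_pos: [0.6085, 0.2126, 0.1292]
orientation: [0.707, 0.707, -0.0, -0.0]
ft_force: [-0.1, 0.6, 2.1]
opening: 0.0255
grasp_force: 20.0
```

```bash
python3 s2.py
```

```text
20.849999999999998 [-0.9  0.5  2.9] 0.12915 341 [151 152 152 151 150 148 143 137 129 124 119 116 112 108 106 105 105 105
 107 110 111 112 113 113 111 109 108 107 108 108]
20.9 [-1.7  0.3  2.8] 0.12917 340 [150 151 151 150 147 145 141 135 128 122 118 115 111 107 105 103 103 104
 105 107 108 110 112 110 109 108 107 107 107 107]
20.95 [-1.2 -0.   2.3] 0.12918 341 [151 150 150 150 147 144 142 137 129 124 120 116 112 109 106 105 105 105
 107 108 110 111 112 110 109 109 108 107 106 106]
```

Call:
jog_arm(increments=[[[0, 0, -6e-05], 0, 0.015], [[0, 0, -6e-05], 0, 0.015], [[0, 0, -6e-05], 0, 0.015]])

```text
t: 21.3
tool_pos: [0.6085, 0.2126, 0.1292]
orientation: [0.707, 0.707, -0.0, -0.0]
ft_force: [-0.7, -0.3, 1.0]
opening: 0.0257
grasp_force: 20.0
```

```bash
python3 s2.py
```

```text
21.3 [-1.1 -0.6  1.6] 0.12919 351 [153 153 154 153 151 147 142 136 129 123 119 115 111 108 108 108 108 108
 108 109 111 111 111 110 109 107 107 108 108 108]
21.349999999999998 [-1.7 -0.   2.3] 0.12917 340 [152 152 152 151 150 148 142 134 128 124 119 115 112 110 108 106 107 108
 109 111 112 112 111 110 108 108 108 108 108 108]
21.4 [-0.8 -0.2  1.6] 0.12914 340 [152 152 153 154 152 150 144 136 128 123 119 116 112 108 106 106 107 108
 109 111 112 112 112 112 111 108 108 109 108 108]
```

Call:
jog_arm(increments=[[[0, 0, 0.0001], 0, 0.015], [[0, 0, 0.0001], 0, 0.015]])

```text
t: 21.65
tool_pos: [0.6074, 0.2126, 0.1284]
orientation: [0.707, 0.707, -0.001, -0.001]
ft_force: [-2.9, 0.9, -1.3]
opening: 0.0254
grasp_force: 20.0
```

Call:
jog_arm(increments=[[[0, 0, 0.0], 0, 0.015]])

```text
t: 21.75
tool_pos: [0.6073, 0.2125, 0.1282]
orientation: [0.707, 0.707, -0.001, -0.001]
ft_force: [-1.8, -0.3, -1.6]
opening: 0.0254
grasp_force: 20.0
```

Call:
jog_arm(increments=[[[0, 0, 0.0], 0, 0.015]])

```text
t: 21.85
tool_pos: [0.6081, 0.2125, 0.1286]
orientation: [0.707, 0.707, -0.001, -0.0]
ft_force: [0.0, 0.1, -1.7]
opening: 0.0252
grasp_force: 20.0
```

The tip dropped into the hole (z fell, lateral load appeared), so I push down.

Call:
jog_arm(increments=[[[0, 0, 0.001], 0, 0.015], [[0, 0, 0.002], 0, 0.015]])

```text
t: 22.05
tool_pos: [0.6087, 0.2127, 0.1271]
orientation: [0.707, 0.707, 0.0, 0.0]
ft_force: [-0.4, -0.3, -1.7]
opening: 0.0254
grasp_force: 20.0
```

Call:
jog_arm(increments=[[[0, 0, 0.0015], 0, 0.015], [[0, 0, 0.003], 0, 0.015], [[0, 0, 0.0045], 0, 0.015], [[0, 0, 0.006], 0, 0.015], [[0, 0, 0.007], 0, 0.015], [[0, 0, 0.008], 0, 0.015], [[0, 0, 0.008], 0, 0.015]])

```text
t: 22.75
tool_pos: [0.6085, 0.2126, 0.119]
orientation: [0.707, 0.707, -0.0, -0.0]
ft_force: [-1.1, 0.6, -2.0]
opening: 0.0255
grasp_force: 20.0
```

Call:
jog_arm(increments=[[[0, 0, 0.0005], 0, 0.015], [[0, 0, 0.001], 0, 0.015], [[0, 0, 0.0015], 0, 0.015], [[0, 0, 0.0015], 0, 0.015]])

```text
t: 23.15
tool_pos: [0.6088, 0.2126, 0.1182]
orientation: [0.707, 0.707, 0.0, 0.0]
ft_force: [-1.8, -0.8, 1.8]
opening: 0.0254
grasp_force: 20.0
```

Call:
jog_arm(increments=[[[0, 0, 0.0], 0, 0.05], [[0, 0, 0.0], 0, 0.05], [[0, 0, 0.0], 0, 0.05], [[0, 0, 0.0], 0, 0.05], [[0, 0, -0.01], 0, 0.05], [[0, 0, -0.04], 0, 0.05], [[0, 0, -0.08], 0, 0.05], [[-0.04, 0, -0.12], 0, 0.05], [[-0.08, 0, -0.13], 0, 0.05], [[-0.08, 0, -0.13], 0, 0.05], [[-0.08, 0, -0.13], 0, 0.05]])

```text
t: 24.25
tool_pos: [0.6089, 0.1318, 0.2489]
orientation: [0.708, 0.706, 0.001, 0.0]
ft_force: [-0.7, -0.6, -0.0]
opening: 0.0498
grasp_force: 0.0
```

```bash
python3 - <<'E'
from st import *
m=robot.camera_model("wrist");p,d=robot.grab_frame("wrist");w=cloud(d,m["intrinsics"],m["T"])
near=np.hypot(w[...,0]-.6079,w[...,1]-.2116)<.03
print("top z",np.nanpercentile(w[near][:,2],[50,90,99]))
k=near&(w[...,2]>.148);print("top centre",w[k].mean(0),w[k].min(0),w[k].max(0))
k=near&(abs(w[...,2]-.107)<.004);print("collar z",np.median(w[k][:,2]))
o=robot.get_obs();print(o["t"],o["tool_pos"],o["ft_force"])
cv2.imwrite("pics/end.png",p)
E
```

```text
top z [0.10337515 0.15822704 0.15928705]
top centre [0.60656952 0.21329419 0.15794916] [0.59365643 0.20097811 0.15537155] [0.61919714 0.22594408 0.16018798]
collar z 0.1036662930833846
24.3 [0.60831046 0.13268318 0.24788612] [-0.07910216  0.42499653 -1.41287332]
```

View pics/end.png

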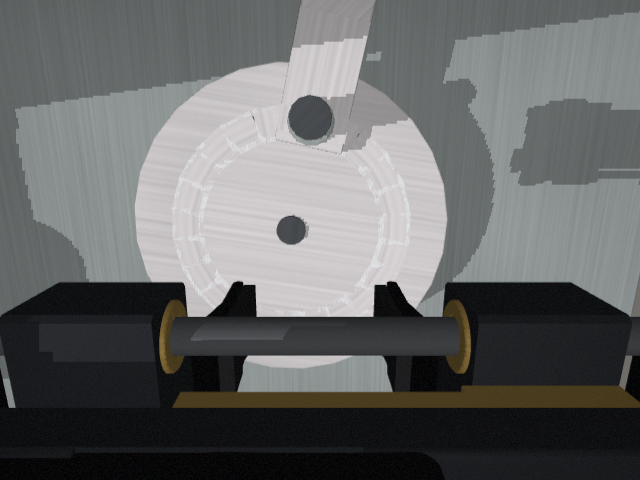

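The pin stands upright in the bracket at (310,118), its top at about 0.158 m against 0.157 m when fully home. The platter's hole shows nowhere else. I'm handing in.

```bash
python3 -c "
from bench import robot
print(robot.finish_job())"
```

```text
the job is handed in; nothing more can be done
None
```

The platter was braked to a creep with the pin tip only, and the pin was pushed home, collar on the bracket, and released. The job was handed in at about 24 s; no verdict came back.

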